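# Pin the swing beam aside and rock the stuck die block out of the stamping press

### The arm

A 6-joint arm with a two-finger parallel gripper is mounted at the origin on the work surface. World frame = base frame: x ahead of the robot, y to its left, z up, the work surface at z = 0. Lengths are in m, angles in rad, forces in N, time in s.
With the tool pointing down it reaches from about 0.35 to 0.85 m from the base axis. Payload 8.1 kg.
Tool frame: the origin (TCP) lies at the very end of the fingers, on their centre line; the grasp point (between the pads) lies 19 mm behind it; x points along the fingers, y is the direction in which the jaws open and shut, and the axes are right-handed (so a half turn about x gives the same grasp; the last joint's range is limited). The gripper opens to 93 mm and grips with 3 to 60 N. Pads are 15 mm wide; open, the fingers measure 128 mm over their backs; the gripper's body (75 mm by 188 mm) begins 65 mm behind the grasp point.
Start: joints at [-1.289, 0.13, 1.488, -0, 1.523, -0.085], TCP at [0.215, -0.56, 0.219] pointing down, gripper open.
Joint ranges: [-2.96, 2.96], [-0.89, 2.26], [0.02, 2.5], [-1.34, 4.48], [0, 2.73], [-2.66, 2.66]. Speed limits (rad/s): [2.39, 2.39, 2.79, 3.14, 3.14, 3.14].

### API

Orientations are given as a rotation vector (axis times angle).
In Python, from plant import * gives the robot as it stands. The module is installed in compiled form; this text tells all that it offers.
- The arm moves only by the tool apply_moves, never from a script. Its argument "series" is a list of rows, each an object with "jaw": the gripper's target within -1 to 1 (shut at 1, half-way at 0, fully open at -1); "linear": the shift along the tool's x, y, z normalised to -1 to 1, where 1 is 0.6 m, a list of three; "roll": the turn about the tool's x normalised to -1 to 1, where 1 is 30 degrees. A call has 1 to 20 rows; each row is the pose to reach, as a shift and turn from the pose measured when the call began, along the tool's axes at that moment; what a row does not reach only later rows make up. A row lasts 1/8 s, in which the tool goes at most 62.5 mm and 10.7 degrees, less where a joint would pass 70% of its speed; a pose out of reach is approached as far as the arm can. A call with a number of a shift or a turn outside -1 to 1 is refused whole. A call with a gripper value outside its range is refused whole. The fingers move at their own pace and stop on an object; "force" is the grip in N (left out, the last holds). Time passes only in rows, so rows that repeat a pose let the fingers close. It gives the time, the measured TCP pose, the force and the opening at its end, in the units of the state.
- read_state(): the state, without advancing time (a new reading comes with each control period).
- read_camera(name): name is "scene" or "top"; returns a dict with "pixels" (400x640x3 uint8, blue, green, red), "intrinsics" (3x3 intrinsics, pixels), "rvec" (rotation vector, rad) and "tvec" (3), from world to camera coordinates, as OpenCV has them. Camera axes: x right, y down, z forward; pixel columns grow to the right and rows downward; lengths in m; the calibration is good to about 2 mm. A picture is of the moment at which its call begins. There is no depth.
- close_job(): hands the job in, once; it reports no verdict.
The state is a dict: "t": time; "q": joint angles; "dq": joint speeds; "joint_torque": joint torques, N m; "tool_pos": TCP position; "orientation": TCP orientation; "force": force on the tool from outside, world axes, zero at the start; "wrist_torque": the same for the moment, N m; "opening": finger opening in m.
Only numpy, scipy, OpenCV 4.12 (cv2) and the standard library are available. Lean on these libraries where they do the work, as an engineer would, in place of code of your own. Each camera call takes 0.05 s, during which the arm holds its last target. There are 200 camera calls.

### The job

Push the red-headed lock pin all the way down through the hole in the press beam's yellow tail and into the green lug under it, and let go of it, so that the beam stays swung aside. Then take the stuck die block by its blue handle and rock it free - lift the end with the red stripe first while the plain end stays down, then rock it the other way so the plain end comes up higher than the red one - and draw it up until it is just clear of its bed, a centimetre or two above the rim. Finish holding it there, upright, still and straight above the bed, and leave everything else on the table where it is.

Things in the scene. Friction and masses are not known exactly. Their poses are not given: they have to be found in the camera images.
- press: fixed green bench press; base 240 (x) x 340 (y) x 30 mm, origin at the centre of its underside, z up. On it, in its frame (mm): die bed at (-20, 80); green locking lug 40 x 40, top 60 above the table, at (-50, -60); steel post with yellow hub, 48 wide, 155 high, at (45, -60). The yellow arm and head reach 182 from the post along +x, 106 to 175 above the table
- pin_hole (a point): centre of the pin hole's mouth, on top of the yellow tail tab (40 x 40 x 10 mm), 72 mm above the table. Below the tab, after a 2 mm gap, the hole goes on 30 mm down into the green lug. Upright hole 14 mm across with 2 mm chamfers in both parts, in line at the start. Axes as the press
- beam (a joint): swing of the yellow beam about the post, rad; 0 = swung aside against its stop, where it starts and where the holes line up; grows as the arm swings over the bed. Stiff (0.5 N m friction)
- pin: lock pin, about 70 g: steel shank 10 mm across, 40 mm long, tapered foot, under a round RED head 22 mm across, 30 mm high. Origin at the foot, z up along the pin (head from 40 to 70 mm). Starts upright in one of the rack's two holes, foot 9 mm above the table; when fully home its head rests on the tail tab
- punch: look-alike in the other hole of the rack, to be left alone: same shank, square BRASS head 20 mm wide. Origin at its foot
- rack: fixed wooden block 140 (x) x 60 (y) x 44 mm, origin at the centre of its underside; two holes 13 mm across and 35 mm deep at x = -38 and +38 mm
- die: die block, about 300 g, stuck in the bed: aluminium plug 40 (x) x 54 (y) x 26 mm, a steel bead (7 mm round bar) along the foot of each y end, reaching 32 mm from the centre; on it an upright blue handle 22 (x) x 34 (y) mm, from 26 to 76 mm. Origin at the centre of its underside, z up. Its +y end is the RED end: red stripe on the plug's shoulder and on the handle's top
- red_end (a point): lower edge of the die block's red end, 27 mm along +y from its origin, at its underside; starts on the bed's floor. A brass spring shoe bites over the bead of each end: an end snaps free when lifted about 6 mm (12 mm is well clear) by some 20 N at that end (half that at the handle, with a twist), and snaps back if pressed down again; pulled straight up, both bite at once (about 40 N)
- plain_end (a point): lower edge of the die block's plain end, 27 mm along -y from its origin, at its underside
- seat (a point): centre of the floor of the die bed, 30 mm above the table, axes as the press. Inside, the bed is 43 mm (x) by 72 mm (y), walls 22 mm high; outside 63 x 112 mm
- rim (a point): centre of the bed's mouth at the height of its rim, 22 mm above the seat, 52 mm above the table
- mallet: bystander: hammer lying along its x, 240 mm long
- jar: bystander: amber jar with steel lid, 60 mm across, 75 mm high, origin at its underside
- stamp: bystander: small brass stamp standing, 28 mm across, 60 mm high, origin at its underside
- jbox: bystander: wooden box 90 x 70 x 50 mm, origin at its underside
- mug: bystander: white mug 80 mm across, 90 mm high, origin at its underside
There are look-alikes about, which are no part of the job. There is more than one size of the die; the job needs the smaller.

How it is judged:
By the outcome, as a careful person would: the job done as asked, in the order asked, and still so for the second after the job is handed in, while the arm keeps its last pose, push and grip.
It also fails if it takes over 56 s, if anything falls off the work surface, if the arm or the gripper's body presses on something with over 40 N, if the wrist force passes 120 N, or if a joint passes its speed limit or range.

## Working session

There is one attempt and no reset: what is moved stays moved. The work goes in short steps, Python scripts to look and compute and a tool call to move; the robot and the scene stay as the last step left them, time stands still between calls to the robot, and variables do not carry over. Pictures are saved under pics/ and viewed, about 8 in all and at most 12, crops included, and the job is handed in when it is done.

Besides the shell and the picture viewer there is one more tool, called after ">>>" as a command line: name --argument value ..., lists and objects as JSON in quotes. apply_moves: Moves the arm, as the interface text tells. Its arguments: {"type":"object","properties":{"series":{"type":"array"},"force":{"type":"number"}},"required":["series"]}

```bash
mkdir -p pics
cat > h.py <<'E'
from plant import *
import numpy as np, cv2
def cam(n):
    c=read_camera(n); R=cv2.Rodrigues(np.array(c["rvec"],float))[0]
    return c["pixels"],np.array(c["intrinsics"],float),R,np.array(c["tvec"],float).ravel()
def ray(C,u,v):
    _,K,R,t=C; d=R.T@np.linalg.inv(K)@np.array([u,v,1.]); return -R.T@t,d/np.linalg.norm(d)
def onz(C,u,v,z):
    o,d=ray(C,u,v); return o+d*(z-o[2])/d[2]
def proj(C,p):
    _,K,R,t=C; q=K@(R@np.array(p,float)+t); return q[:2]/q[2]
def tri(A,a,B,b):
    M=np.zeros((3,3));w=np.zeros(3)
    for C,p in((A,a),(B,b)):
        o,d=ray(C,*p);P=np.eye(3)-np.outer(d,d);M+=P;w+=P@o
    return np.linalg.solve(M,w)
E
python3 - <<'E'
from h import *
S=read_state();print(S)
for n in("scene","top"):
    C=cam(n);print(n,-C[2].T@C[3],C[2][2]);cv2.imwrite(f"pics/{n}0.png",C[0])
E
```

```text
{'t': 0.0, 'q': array([-1.28937567e+00,  1.31144025e-01,  1.48925313e+00,  1.99308332e-05,
        1.52297467e+00, -8.53783599e-02]), 'dq': array([ 0.00125809,  0.00085323, -0.00121488,  0.00042062, -0.00149459,
        0.00100918]), 'joint_torque': array([ 1.51317778e-03, -5.59836352e+01, -4.91766894e+01,  7.65685178e-02,
        3.51991039e-02, -1.39072854e-04]), 'tool_pos': array([ 0.21506465, -0.5595438 ,  0.21761203]), 'orientation': array([ 2.02180984,  0.37686399, -2.02212716]), 'force': array([0.94627539, 0.26040553, 0.02357669]), 'wrist_torque': array([-0.04406392, -0.00535949, -0.06750773]), 'opening': 0.09315776764864478}
scene [ 0.88392613 -0.49525263  0.82304823] [-0.34928165  0.55217113 -0.75703988]
top [0.43695406 0.03221204 1.00856935] [ 0.12898317  0.00853016 -0.99161009]
```

View pics/scene0.png

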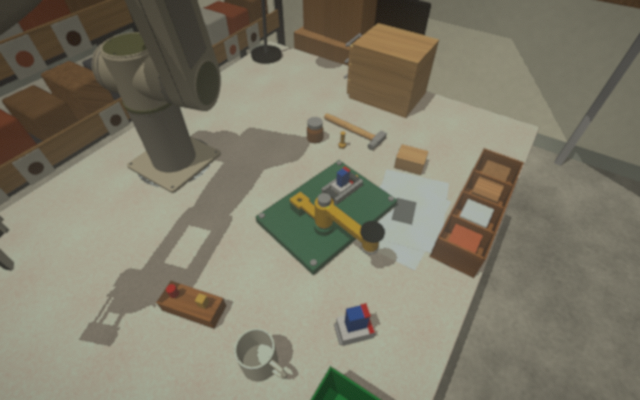

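View pics/top0.png

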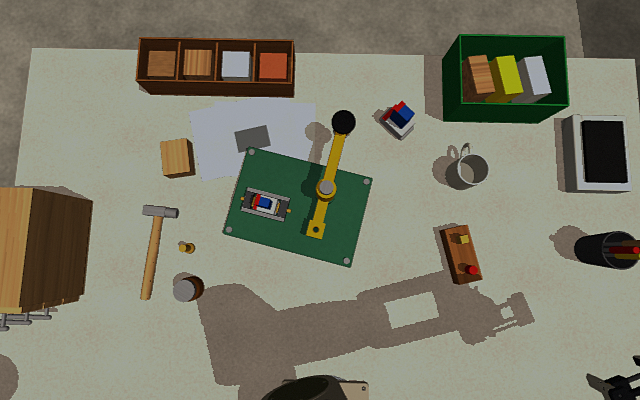

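Scene view: the rack is at (190,303) with the red head at (172,290) and the brass head at (201,299). The press is at (325,215) and its seated die at (343,180).
Top view: the red head is at (472,269), brass head (461,239), tail hole about (315,229), seated die (265,202), loose look-alike die (400,118).

What could be mistaken for what (top view pixels):
- **Pin:** the red round head (472,269) against the brass square head (461,239). I choose the red one.
- **Die:** the one in the bed (265,202) against the loose one (400,118). I choose the one in the bed.

I'll check both choices in one close crop.

Run:
```python
from h import *
a=cv2.imread("pics/top0.png");b=cv2.imread("pics/scene0.png")
def cr(i,x,y,w,h,s):return cv2.resize(i[y:y+h,x:x+w],None,fx=s,fy=s,interpolation=cv2.INTER_CUBIC)
o=np.zeros((600,800,3),np.uint8)
c=cr(a,220,140,160,130,3);o[:390,:480]=c
c=cr(a,430,215,64,78,5);o[:390,480:800]=c
c=cr(b,255,155,150,70,2.8);o[400:596,:420]=c
c=cr(b,150,270,90,60,3.2);o[400:592,430:718]=c
cv2.imwrite("pics/c1.png",o)
```

```text
(no output)
```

View pics/c1.png

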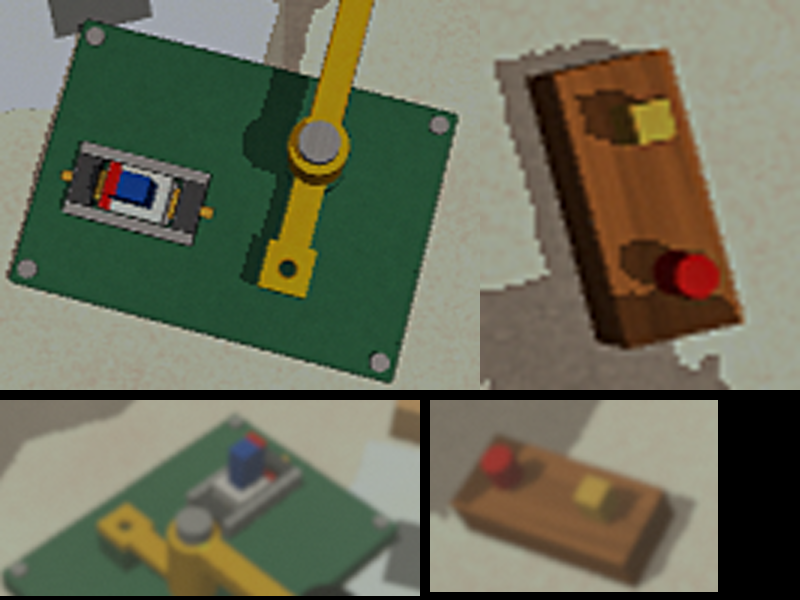

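Run:
```python
from h import *
T=cam("top");S=cam("scene")
print("hole tri",tri(T,(316,229.3),S,(299.6,200)),"z72",onz(T,316,229.3,.072),onz(S,299.6,200,.072))
# red head centroid (top face + side) in both
for n,C,box in(("T",T,(455,255,40,40)),("S",S,(155,275,35,30))):
    x,y,w,h=box;p=C[0][y:y+h,x:x+w].astype(int)
    m=((p[...,2]>1.8*p[...,1])&(p[...,2]>1.8*p[...,0])&(p[...,2]>90))
    v,u=np.nonzero(m);c=(u.mean()+x,v.mean()+y);print(n,m.sum(),c,u.min()+x,u.max()+x,v.min()+y,v.max()+y,onz(C,*c,.064));
    if n=="T":a=c
print("pin head mid tri",tri(T,a,S,c), "top",onz(T,473.4,270,.079),onz(S,171.9,287.2,.079))
b=[onz(T,x/3+220,y/3+140,.032)[:2] for x,y in((95,36),(439,124),(27,268),(380,362))]
ctr=sum(b)/4;yv=(b[0]-b[1]+b[2]-b[3]);xv=(b[0]-b[2]+b[1]-b[3])
print("press",ctr,np.degrees(np.arctan2(-yv[0],yv[1])),np.degrees(np.arctan2(xv[1],xv[0])))
# blue handle
for n,C,box in(("T",T,(245,180,50,45)),("S",S,(325,155,40,45))):
    x,y,w,h=box;p=C[0][y:y+h,x:x+w].astype(int)
    m=((p[...,0]>1.5*p[...,2])&(p[...,0]>1.3*p[...,1])&(p[...,0]>60))
    v,u=np.nonzero(m);print(n,m.sum(),u.mean()+x,v.mean()+y,u.min()+x,u.max()+x,v.min()+y,v.max()+y)
th=np.arctan2(xv[1],xv[0])
for off in((-.02,.08),(-.05,-.06)):
    R=np.array([[np.cos(th),-np.sin(th)],[np.sin(th),np.cos(th)]]);print(off,ctr+R@off)
R=cv2.Rodrigues(read_state()["orientation"])[0];print(R)
```

```text
hole tri [0.48359052 0.03007902 0.06859038] z72 [0.48253211 0.02935447 0.072     ] [0.48626455 0.02846516 0.072     ]
T 108 (np.float64(471.71296296296293), np.float64(266.6296296296296)) 456 480 255 275 [ 0.40097798 -0.35284208  0.064     ]
S 85 (np.float64(170.65882352941176), np.float64(289.15294117647056)) 166 175 284 296 [ 0.38717624 -0.34784347  0.064     ]
pin head mid tri [ 0.39959804 -0.34898817  0.07916421] top [ 0.39366671 -0.35052679  0.079     ] [ 0.39567413 -0.34589231  0.079     ]
press [0.54545515 0.07660149] -13.353282772245775 -13.427498639142732
T 91 263.91208791208794 201.86813186813185 258 269 197 209
S 62 340.96774193548384 174.61290322580646 338 346 170 183
(-0.02, 0.08) [0.54457904 0.15905895]
(-0.05, -0.06) [0.48288904 0.02985236]
[[-3.18892771e-04  3.58604336e-01 -9.33489597e-01]
 [ 1.12676685e-03 -9.33488923e-01 -3.58604462e-01]
 [-9.99999314e-01 -1.16618150e-03 -1.06380608e-04]]
```

>>> apply_moves --series '[{"jaw": -0.3, "linear": [0.1, -0.05, -0.1], "roll": 0}, {"jaw": -0.3, "linear": [0.1, -0.11, -0.2], "roll": 0}, {"jaw": -0.3, "linear": [0.1, -0.16, -0.3], "roll": 0}, {"jaw": -0.3, "linear": [0.1, -0.22, -0.406], "roll": 0}, {"jaw": -0.3, "linear": [0.1, -0.22, -0.406], "roll": 0}, {"jaw": -0.3, "linear": [0.1, -0.22, -0.406], "roll": 0}, {"jaw": -0.3, "linear": [0.18, -0.22, -0.406], "roll": 0}, {"jaw": -0.3, "linear": [0.18, -0.22, -0.406], "roll": 0}, {"jaw": -0.3, "linear": [0.18, -0.22, -0.406], "roll": 0}]' --force 15

```text
t: 1.32
tool_pos: [0.3947, -0.3498, 0.1111]
orientation: [2.022, 0.375, -2.023]
force: [-0.0, -0.7, 0.5]
opening: 0.0603
```

```bash
cat >> h.py <<'E'
def go(p,yaw=None):
    "normalised shift (and roll) to world TCP p; yaw = jaw line's angle from world +y, deg (mod 180)"
    s=read_state();R=cv2.Rodrigues(s["orientation"])[0]
    y=R[:,1];a=np.degrees(np.arctan2(-y[0],y[1]));r=0
    if yaw is not None: r=-(yaw-a+90)%180-90 if False else -(((yaw-a+90)%180)-90)
    print("t",s["t"],"pos",s["tool_pos"].round(4),"jawang",round(a%180,1),"F",s["force"].round(1),"M",s["wrist_torque"].round(2),"open",round(s["opening"],4),"q6",s["q"][5].round(2),"| lin",(R.T@(np.array(p)-s["tool_pos"])/.6).round(4),"roll deg",round(r,1),"norm",round(r/30,3))
E
python3 - <<'E'
from h import *
go((.395,-.349,.053))
S=cam("scene");T=cam("top")
tip=read_state()["tool_pos"];print(proj(S,tip),proj(T,tip))
o=np.zeros((600,800,3),np.uint8)
o[:300,:400]=cv2.resize(S[0][250:325,125:225],None,fx=4,fy=4,interpolation=2);o[300:,:400]=cv2.resize(T[0][220:295,420:520],None,fx=4,fy=4,interpolation=2)
cv2.imwrite("pics/p2.png",o[:,:400])
E
```

```text
t 1.325 pos [ 0.3947 -0.3498  0.1111] jawang 21.0 F [-0.  -0.7  0.5] M [ 0.01 -0.03  0.01] open 0.0603 q6 0.38 | lin [ 0.0968 -0.0011 -0.0009] roll deg 0 norm 0.0
[165.60711061 281.54327583] [479.27127115 269.97198001]
```

View pics/p2.png

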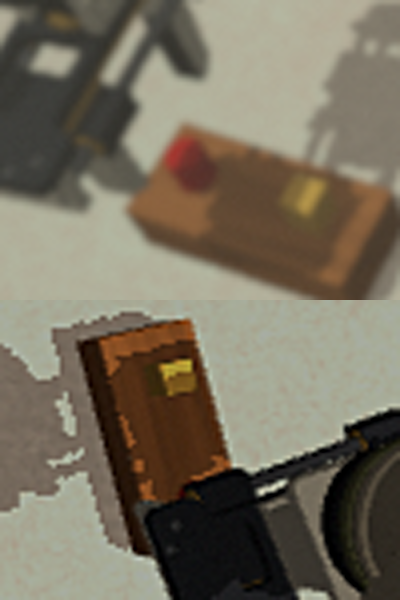

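The scene crop shows the open fingers either side of the red head, which is at about (172,291). In the top view the gripper covers it. I'll descend and close.

>>> apply_moves --series '[{"jaw": -0.3, "linear": [0.05, -0.001, 0], "roll": 0}, {"jaw": -0.3, "linear": [0.097, -0.001, 0], "roll": 0}, {"jaw": -0.3, "linear": [0.097, -0.001, 0], "roll": 0}, {"jaw": 0.6, "linear": [0.097, -0.001, 0], "roll": 0}, {"jaw": 1, "linear": [0.097, -0.001, 0], "roll": 0}, {"jaw": 1, "linear": [0.097, -0.001, 0], "roll": 0}, {"jaw": 1, "linear": [0.097, -0.001, 0], "roll": 0}, {"jaw": 1, "linear": [0.097, -0.001, 0], "roll": 0}]' --force 15

```text
t: 2.42
tool_pos: [0.3956, -0.3501, 0.0543]
orientation: [2.023, 0.373, -2.02]
force: [-0.3, 0.5, 1.6]
opening: 0.0217
```

Run:
```python
from h import *
go((.395,-.349,.053))
```

```text
t 2.425 pos [ 0.3956 -0.3501  0.0543] jawang 21.0 F [-0.3  0.5  1.6] M [0.06 0.01 0.01] open 0.0217 q6 0.38 | lin [ 0.0021 -0.002   0.0004] roll deg 0 norm 0.0
```

>>> apply_moves --series '[{"jaw": 1, "linear": [0, 0, 0], "roll": 0}, {"jaw": 1, "linear": [-0.06, 0, 0], "roll": 0}, {"jaw": 1, "linear": [-0.12, 0, 0], "roll": 0}, {"jaw": 1, "linear": [-0.18, -0.05, -0.03], "roll": 0.1}, {"jaw": 1, "linear": [-0.18, -0.13, -0.09], "roll": 0.3}, {"jaw": 1, "linear": [-0.18, -0.21, -0.14], "roll": 0.5}, {"jaw": 1, "linear": [-0.18, -0.29, -0.2], "roll": 0.7}, {"jaw": 1, "linear": [-0.18, -0.37, -0.25], "roll": 0.85}, {"jaw": 1, "linear": [-0.18, -0.45, -0.3], "roll": 1}, {"jaw": 1, "linear": [-0.18, -0.5, -0.34], "roll": 1}, {"jaw": 1, "linear": [-0.18, -0.539, -0.364], "roll": 1}, {"jaw": 1, "linear": [-0.18, -0.539, -0.364], "roll": 1}, {"jaw": 1, "linear": [-0.18, -0.539, -0.364], "roll": 1}]' --force 30

```text
t: 4.05
tool_pos: [0.4833, 0.0297, 0.1617]
orientation: [-2.142, 0.17, 2.139]
force: [0.3, -0.2, -0.2]
opening: 0.0215
```

Run:
```python
from h import *
go((.4835,.030,.137),-13.4)
S=cam("scene");T=cam("top")
tip=read_state()["tool_pos"];print("tip",proj(S,tip),proj(T,tip),"foot",proj(S,tip-[0,0,.045]),"hole",proj(S,(.4835,.03,.072)))
cv2.imwrite("pics/p3.png",cv2.resize(S[0][140:240,230:360],None,fx=6,fy=6,interpolation=2))
```

```text
t 4.05 pos [0.4833 0.0297 0.1617] jawang 171.0 F [ 0.3 -0.2 -0.2] M [0.07 0.01 0.01] open 0.0215 q6 1.69 | lin [ 0.0412 -0.0006 -0.0001] roll deg 4.4 norm 0.146
tip [297.45162504 176.3398568 ] [316.22129132 226.9308615 ] foot [298.21035089 188.30214118] hole [299.08924017 199.23891355]
```

View pics/p3.png

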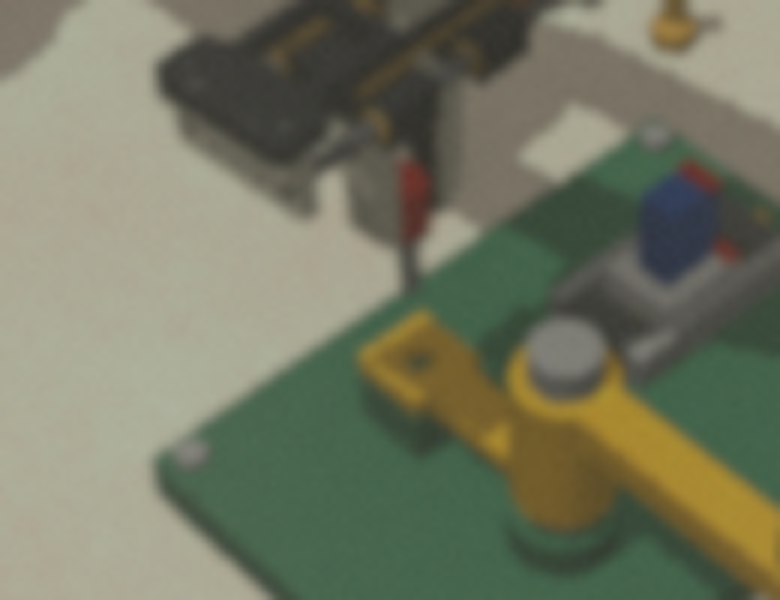

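The pin hangs upright with its foot at scene (298.3,188.3), which matches the prediction. The hole is at about (300,200), within a pixel. I'll lower it gently into the mouth.

>>> apply_moves --series '[{"jaw": 1, "linear": [0.03, 0, -0.002], "roll": 0.146}, {"jaw": 1, "linear": [0.045, 0, -0.002], "roll": 0.146}, {"jaw": 1, "linear": [0.055, 0, -0.002], "roll": 0.146}, {"jaw": 1, "linear": [0.065, 0, -0.002], "roll": 0.146}, {"jaw": 1, "linear": [0.075, 0, -0.002], "roll": 0.146}, {"jaw": 1, "linear": [0.084, 0, -0.002], "roll": 0.146}, {"jaw": 1, "linear": [0.084, 0, -0.002], "roll": 0.146}]'

```text
t: 5.03
tool_pos: [0.4843, 0.0292, 0.1109]
orientation: [-2.098, 0.249, 2.097]
force: [0.4, 1.1, -1.1]
opening: 0.0216
```

Run:
```python
from h import *
go((.4835,.030,.077),-13.4)
```

```text
t 5.025 pos [0.4843 0.0292 0.1109] jawang 166.5 F [ 0.4  1.1 -1.1] M [0.28 0.04 0.01] open 0.0216 q6 1.76 | lin [ 0.0565 -0.0011  0.0017] roll deg -0.1 norm -0.002
```

>>> apply_moves --series '[{"jaw": 1, "linear": [0.01, -0.001, 0], "roll": 0}, {"jaw": 1, "linear": [0.02, -0.001, 0], "roll": 0}, {"jaw": 1, "linear": [0.03, -0.001, 0], "roll": 0}, {"jaw": 1, "linear": [0.04, -0.001, 0], "roll": 0}, {"jaw": 1, "linear": [0.04, -0.001, 0], "roll": 0}]'

```text
t: 5.65
tool_pos: [0.4839, 0.0297, 0.0861]
orientation: [-2.097, 0.249, 2.098]
force: [0.1, 0.4, -1.1]
opening: 0.0216
```

Run:
```python
from h import *
go((.4835,.030,.077),-13.4)
```

```text
t 5.65 pos [0.4839 0.0297 0.0861] jawang 166.5 F [ 0.1  0.4 -1.1] M [ 0.08  0.06 -0.01] open 0.0216 q6 1.76 | lin [ 0.0152 -0.0003  0.0008] roll deg -0.1 norm -0.002
```

>>> apply_moves --series '[{"jaw": 1, "linear": [0.008, 0, 0], "roll": 0}, {"jaw": 1, "linear": [0.014, 0, 0], "roll": 0}, {"jaw": 1, "linear": [0.018, 0, 0], "roll": 0}, {"jaw": 1, "linear": [0.018, 0, 0], "roll": 0}]'

```text
t: 6.15
tool_pos: [0.4843, 0.0297, 0.0774]
orientation: [-2.098, 0.249, 2.098]
force: [-10.1, -0.5, 18.6]
opening: 0.0214
```

Run:
```python
from h import *
go((.4835,.030,.077),-13.4)
```

```text
t 6.15 pos [0.4843 0.0297 0.0774] jawang 166.6 F [-10.1  -0.5  18.6] M [0.07 1.78 0.05] open 0.0214 q6 1.76 | lin [ 0.0006 -0.0002  0.0015] roll deg -0.0 norm -0.002
```

>>> apply_moves --series '[{"jaw": 1, "linear": [0, 0, 0], "roll": 0}, {"jaw": 0, "linear": [-0.001, 0, 0], "roll": 0}, {"jaw": 0, "linear": [-0.002, 0, 0], "roll": 0}, {"jaw": 0, "linear": [-0.002, 0, 0], "roll": 0}, {"jaw": -0.2, "linear": [-0.05, 0, 0], "roll": 0}, {"jaw": -0.2, "linear": [-0.12, 0, 0], "roll": 0}, {"jaw": -0.2, "linear": [-0.2, 0, 0], "roll": 0}, {"jaw": -0.2, "linear": [-0.22, 0, 0], "roll": 0}]'

```text
t: 7.15
tool_pos: [0.4863, 0.0298, 0.2132]
orientation: [-2.104, 0.248, 2.091]
force: [0.9, -0.2, -0.4]
opening: 0.0561
```

Run:
```python
from h import *
go((.4835,.030,.104),76.6)
S=cam("scene")
print(proj(S,(.4835,.03,.102)),proj(S,(.4835,.03,.072)))
cv2.imwrite("pics/p4.png",cv2.resize(S[0][140:240,240:380],None,fx=5,fy=5,interpolation=2))
```

```text
t 7.15 pos [0.4863 0.0298 0.2132] jawang 166.6 F [ 0.9 -0.2 -0.4] M [-0.02 -0.02  0.03] open 0.0561 q6 1.76 | lin [0.1819 0.0007 0.0057] roll deg 90.0 norm 2.998
[298.62754709 191.8917654 ] [299.08924017 199.23891355]
```

View pics/p4.png

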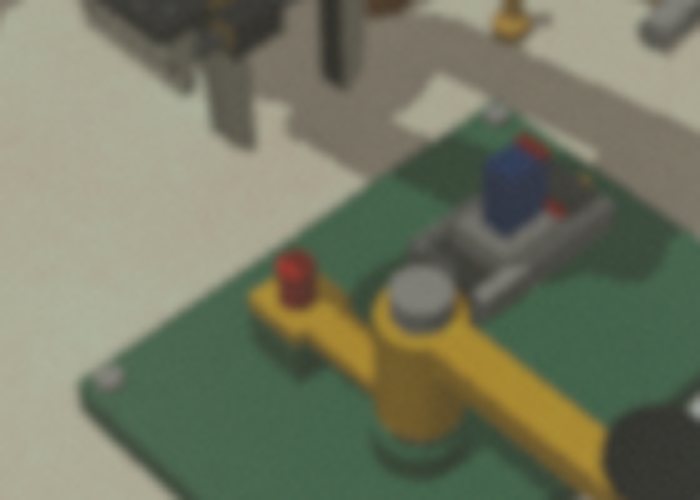

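The pin's head sits flush on the tab at crop (295,280), with no shank showing. Next I'll check the die position against the first pictures while turning the gripper.

>>> apply_moves --series '[{"jaw": -0.6, "linear": [0, 0, 0], "roll": -0.3}, {"jaw": -0.6, "linear": [0, -0.05, 0], "roll": -0.65}, {"jaw": -0.6, "linear": [0, -0.1, 0], "roll": -1}, {"jaw": -0.6, "linear": [0, -0.14, 0], "roll": -1}, {"jaw": -0.6, "linear": [0, -0.14, 0], "roll": -1}]'

```text
t: 7.82
tool_pos: [0.5048, 0.1126, 0.2109]
orientation: [2.066, 0.3, -2.062]
force: [0.1, 0.0, -0.6]
opening: 0.0742
```

>>> apply_moves --series '[{"jaw": -0.6, "linear": [0, 0, 0], "roll": -0.35}, {"jaw": -0.6, "linear": [0, 0, 0], "roll": -0.7}, {"jaw": -0.6, "linear": [0, 0, 0], "roll": -1}, {"jaw": -0.6, "linear": [0, 0, 0], "roll": -1}]'

```text
t: 8.32
tool_pos: [0.5042, 0.1117, 0.2098]
orientation: [1.741, 0.747, -1.742]
force: [0.5, 0.3, -0.4]
opening: 0.0743
```

>>> apply_moves --series '[{"jaw": -0.6, "linear": [0, 0, 0], "roll": -0.35}, {"jaw": -0.6, "linear": [0, 0, 0], "roll": -0.7}, {"jaw": -0.6, "linear": [0, 0, 0], "roll": -1}, {"jaw": -0.6, "linear": [0, 0, 0], "roll": -1}, {"jaw": -0.6, "linear": [0, 0, 0], "roll": -1}]'

```text
t: 8.95
tool_pos: [0.5041, 0.1114, 0.2095]
orientation: [1.382, 1.084, -1.385]
force: [0.4, -0.2, -0.0]
opening: 0.0743
```

Run:
```python
from h import *
go((.5446,.159,.14),76.6)
T=cam("top");S=cam("scene");th=np.radians(-13.4);ex=np.array([np.cos(th),np.sin(th),0]);ey=np.array([-ex[1],ex[0],0])
o=np.array([.5446,.159,.03])
i=cv2.resize(cv2.imread("pics/top0.png")[170:235,225:305],None,fx=7,fy=7,interpolation=2)
j=cv2.resize(cv2.imread("pics/scene0.png")[155:205,315:375],None,fx=7,fy=7,interpolation=2)
for h,sx,sy,c in((.076,.011,.017,(0,255,0)),(.022,.0315,.056,(255,255,0))):
    q=[o+ex*a*sx+ey*b*sy+[0,0,h] for a,b in((1,1),(1,-1),(-1,-1),(-1,1))]
    for im,C,x,y in((i,T,225,170),(j,S,315,155)):
        cv2.polylines(im,[np.int32([(proj(C,p)-[x,y]+.5)*7 for p in q])],True,c,1)
O=np.zeros((455,985,3),np.uint8);O[:,:560]=i;O[:350,565:]=j[:, :420]
cv2.imwrite("pics/p5.png",cv2.resize(O,(788,364)))
```

```text
t 8.95 pos [0.5041 0.1114 0.2095] jawang 76.2 F [ 0.4 -0.2 -0. ] M [-0.04 -0.04  0.01] open 0.0743 q6 0.36 | lin [ 0.1157  0.0466 -0.0934] roll deg -0.4 norm -0.012
```

View pics/p5.png

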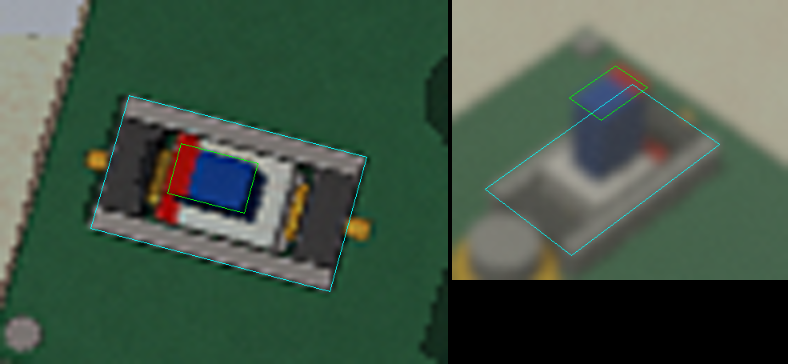

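The projected outlines fit the handle and bed to about 1–2 mm. I'll go above the handle, down, and grip across its x faces.

>>> apply_moves --series '[{"jaw": -0.6, "linear": [0.03, 0.0466, -0.0934], "roll": -0.012}, {"jaw": -0.6, "linear": [0.1, 0.0466, -0.0934], "roll": -0.012}, {"jaw": -0.6, "linear": [0.1, 0.0466, -0.0934], "roll": -0.012}, {"jaw": -0.6, "linear": [0.17, 0.0466, -0.0934], "roll": -0.012}, {"jaw": -0.6, "linear": [0.22, 0.0466, -0.0934], "roll": -0.012}, {"jaw": -0.6, "linear": [0.235, 0.0466, -0.0934], "roll": -0.012}, {"jaw": -0.6, "linear": [0.237, 0.0466, -0.0934], "roll": -0.012}, {"jaw": 0, "linear": [0.237, 0.0466, -0.0934], "roll": -0.012}, {"jaw": 0.4, "linear": [0.237, 0.0466, -0.0934], "roll": -0.012}]' --force 10

```text
t: 10.18
tool_pos: [0.5457, 0.1592, 0.069]
orientation: [1.378, 1.087, -1.376]
force: [-0.4, -0.3, -0.3]
opening: 0.0592
```

>>> apply_moves --series '[{"jaw": 1, "linear": [0, 0, 0], "roll": 0}, {"jaw": 1, "linear": [0, 0, 0], "roll": 0}, {"jaw": 1, "linear": [0, 0, 0], "roll": 0}, {"jaw": 1, "linear": [0, 0, 0], "roll": 0}]' --force 10

```text
t: 10.68
tool_pos: [0.5456, 0.1593, 0.069]
orientation: [1.378, 1.087, -1.377]
force: [0.3, 0.3, 0.5]
opening: 0.0218
```

Run:
```python
from h import *
go((.5446,.159,.067),76.6)
```

```text
t 10.675 pos [0.5456 0.1593 0.069 ] jawang 76.7 F [0.3 0.3 0.5] M [-0.06  0.02  0.04] open 0.0218 q6 0.43 | lin [ 0.0033 -0.0015  0.0008] roll deg 0.1 norm 0.004
```

>>> apply_moves --series '[{"jaw": 1, "linear": [0, 0, 0], "roll": 0}, {"jaw": 1, "linear": [0, 0, 0], "roll": 0}, {"jaw": 1, "linear": [-0.002, 0, 0.005], "roll": 0}, {"jaw": 1, "linear": [-0.004, 0, 0.01], "roll": 0}, {"jaw": 1, "linear": [-0.006, 0, 0.015], "roll": 0}, {"jaw": 1, "linear": [-0.006, 0, 0.015], "roll": 0}]' --force 40

```text
t: 11.42
tool_pos: [0.5429, 0.1515, 0.071]
orientation: [1.379, 1.09, -1.376]
force: [4.5, 6.1, -12.6]
opening: 0.0219
```

Run:
```python
from h import *
go((.5456,.1593,.069),76.6)
```

```text
t 11.425 pos [0.5429 0.1515 0.071 ] jawang 76.7 F [  4.5   6.1 -12.6] M [ 1.58 -1.17  0.03] open 0.0219 q6 0.41 | lin [ 0.0033  0.0014 -0.0137] roll deg 0.1 norm 0.004
```

>>> apply_moves --series '[{"jaw": 1, "linear": [-0.004, 0, 0.004], "roll": 0}, {"jaw": 1, "linear": [-0.007, 0, 0.007], "roll": 0}, {"jaw": 1, "linear": [-0.009, 0, 0.01], "roll": 0}, {"jaw": 1, "linear": [-0.009, 0, 0.01], "roll": 0}]'

```text
t: 11.92
tool_pos: [0.5405, 0.1459, 0.0742]
orientation: [1.379, 1.091, -1.378]
force: [4.4, 3.9, -14.8]
opening: 0.0218
```

Run:
```python
from h import *
go((.5456,.1593,.069),76.6)
S=cam("scene");T=cam("top")
a=cv2.resize(S[0][140:205,310:380],None,fx=6,fy=6,interpolation=2)
b=cv2.resize(T[0][165:235,225:305],None,fx=4.5,fy=4.5,interpolation=2)
O=np.zeros((400,790,3),np.uint8);O[:390,:420]=a;O[:315,425:785]=b;cv2.imwrite("pics/p6.png",O)
```

```text
t 11.925 pos [0.5405 0.1459 0.0742] jawang 76.7 F [  4.4   3.9 -14.8] M [ 0.99 -1.28 -0.1 ] open 0.0218 q6 0.4 | lin [ 0.0086  0.0031 -0.0237] roll deg 0.1 norm 0.004
```

View pics/p6.png

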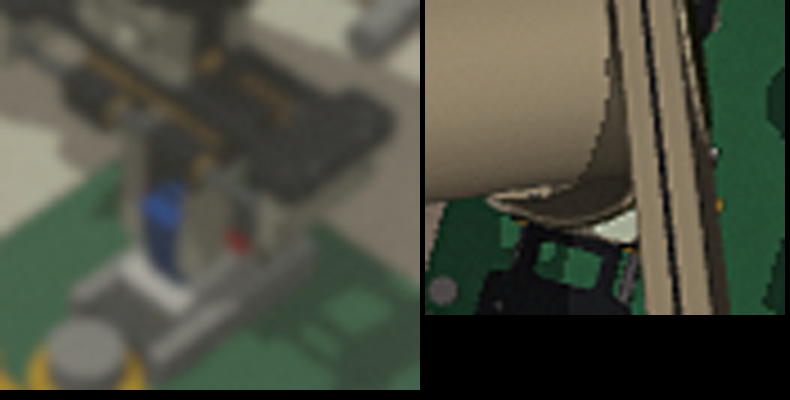

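The handle leans toward the plain end. The red stripe has moved from scene (351.6,182.1) to (349.5,180.3), which fits the red end being about 12 mm up with the plain end still down. I'll rock slightly further, then lift with a firm grip.

>>> apply_moves --series '[{"jaw": 1, "linear": [-0.001, 0, 0.003], "roll": 0}, {"jaw": 1, "linear": [-0.002, 0, 0.005], "roll": 0}, {"jaw": 1, "linear": [-0.002, 0, 0.005], "roll": 0}, {"jaw": 1, "linear": [-0.002, 0, 0.005], "roll": 0}, {"jaw": 1, "linear": [-0.006, 0, 0.004], "roll": 0}, {"jaw": 1, "linear": [-0.01, 0, 0.003], "roll": 0}, {"jaw": 1, "linear": [-0.01, 0, 0.003], "roll": 0}]' --force 60

```text
t: 12.9
tool_pos: [0.5397, 0.1438, 0.0756]
orientation: [1.378, 1.091, -1.379]
force: [17.8, 3.0, -36.4]
opening: 0.0217
```

Run:
```python
from h import *
go((.5456,.1593,.069),76.6)
```

```text
t 12.9 pos [0.5397 0.1438 0.0756] jawang 76.7 F [ 17.8   3.  -36.4] M [ 0.92 -4.08 -0.12] open 0.0217 q6 0.4 | lin [ 0.0111  0.0036 -0.0273] roll deg 0.1 norm 0.003
```

>>> apply_moves --series '[{"jaw": 1, "linear": [-0.002, 0.002, 0], "roll": 0}, {"jaw": 1, "linear": [-0.003, 0.0045, 0], "roll": 0}, {"jaw": 1, "linear": [-0.003, 0.0045, 0], "roll": 0}]'

```text
t: 13.28
tool_pos: [0.5402, 0.1436, 0.0751]
orientation: [1.376, 1.095, -1.382]
force: [1.7, 5.0, -16.5]
opening: 0.0216
```

Run:
```python
from h import *
go((.5456,.1593,.069),76.6)
```

```text
t 13.275 pos [0.5402 0.1436 0.0751] jawang 76.7 F [  1.7   5.  -16.5] M [ 1.27 -0.39 -0.05] open 0.0216 q6 0.4 | lin [ 0.0102  0.0028 -0.0275] roll deg 0.1 norm 0.003
```

>>> apply_moves --series '[{"jaw": 1, "linear": [-0.004, 0.003, -0.003], "roll": 0}, {"jaw": 1, "linear": [-0.006, 0.004, -0.006], "roll": 0}, {"jaw": 1, "linear": [-0.007, 0.005, -0.009], "roll": 0}, {"jaw": 1, "linear": [-0.008, 0.005, -0.012], "roll": 0}, {"jaw": 1, "linear": [-0.008, 0.005, -0.012], "roll": 0}]'

```text
t: 13.9
tool_pos: [0.5446, 0.1492, 0.0802]
orientation: [1.375, 1.094, -1.384]
force: [-4.8, -2.3, -1.6]
opening: 0.0215
```

Run:
```python
from h import *
go((.5456,.1593,.069),76.6)
```

```text
t 13.9 pos [0.5446 0.1492 0.0802] jawang 76.7 F [-4.8 -2.3 -1.6] M [-0.72  1.08 -0.06] open 0.0215 q6 0.41 | lin [ 0.0187 -0.0021 -0.0169] roll deg 0.1 norm 0.003
```

Run:
```python
from h import *
S=cam("scene")
a=cv2.resize(S[0][150:205,315:380],None,fx=9,fy=9,interpolation=2);cv2.imwrite("pics/p7.png",a)
th=np.radians(-13.4);ex=np.array([np.cos(th),np.sin(th),0]);ey=np.array([-ex[1],ex[0],0]);o=np.array([.5446,.159,.03])
for z in(26,38,46):
  for y in(-27,27):
    print(z,y,((proj(S,o+ex*.02+ey*y/1e3+[0,0,z/1e3])-[315,150]+.5)*9).round())
```

```text
26 -27 [231. 380.]
26 27 [346. 295.]
38 -27 [232. 354.]
38 27 [348. 269.]
46 -27 [234. 337.]
46 27 [350. 252.]
```

View pics/p7.png

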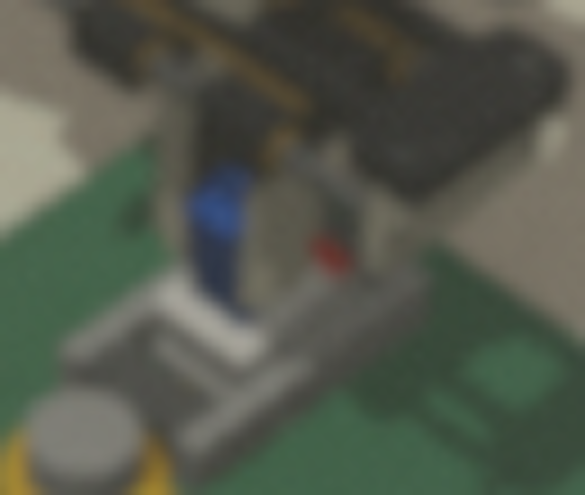

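The crop shows the plain shoulder edge raised, with its corner at about (250,352), and the handle still leaning slightly toward the plain end. The vertical force has dropped to roughly the die's weight, so the plain end has snapped free. I'll keep the height and rock toward the red end.

>>> apply_moves --series '[{"jaw": 1, "linear": [-0.004, -0.002, -0.004], "roll": 0}, {"jaw": 1, "linear": [-0.006, -0.002, -0.01], "roll": 0}, {"jaw": 1, "linear": [-0.007, -0.002, -0.015], "roll": 0}, {"jaw": 1, "linear": [-0.007, -0.002, -0.02], "roll": 0}, {"jaw": 1, "linear": [-0.007, -0.002, -0.02], "roll": 0}]'

```text
t: 14.58
tool_pos: [0.5461, 0.1554, 0.0858]
orientation: [1.368, 1.087, -1.389]
force: [-10.9, -24.8, 9.8]
opening: 0.0215
```

Run:
```python
from h import *
go((.5456,.1593,.069),76.6)
```

```text
t 14.575 pos [0.5461 0.1554 0.0858] jawang 76.6 F [-10.9 -24.8   9.8] M [-5.    2.15  0.12] open 0.0215 q6 0.43 | lin [ 0.028  -0.0022 -0.0064] roll deg 0.0 norm 0.0
```

>>> apply_moves --series '[{"jaw": 1, "linear": [-0.003, -0.002, -0.003], "roll": 0}, {"jaw": 1, "linear": [-0.004, -0.002, -0.006], "roll": 0}, {"jaw": 1, "linear": [-0.005, -0.002, -0.01], "roll": 0}, {"jaw": 1, "linear": [-0.005, -0.002, -0.014], "roll": 0}, {"jaw": 1, "linear": [-0.005, -0.002, -0.014], "roll": 0}]' --force 25

```text
t: 15.2
tool_pos: [0.5471, 0.1645, 0.0888]
orientation: [1.368, 1.087, -1.388]
force: [0.8, 0.8, -2.6]
opening: 0.022
```

Run:
```python
from h import *
go((.5456,.1593,.069),76.6)
S=cam("scene")
a=cv2.resize(S[0][150:205,315:380],None,fx=9,fy=9,interpolation=2);cv2.imwrite("pics/p8.png",a)
```

```text
t 15.2 pos [0.5471 0.1645 0.0888] jawang 76.7 F [ 0.8  0.8 -2.6] M [-0.02 -0.08  0.02] open 0.022 q6 0.44 | lin [ 0.0331 -0.0003  0.0086] roll deg 0.1 norm 0.002
```

View pics/p8.png

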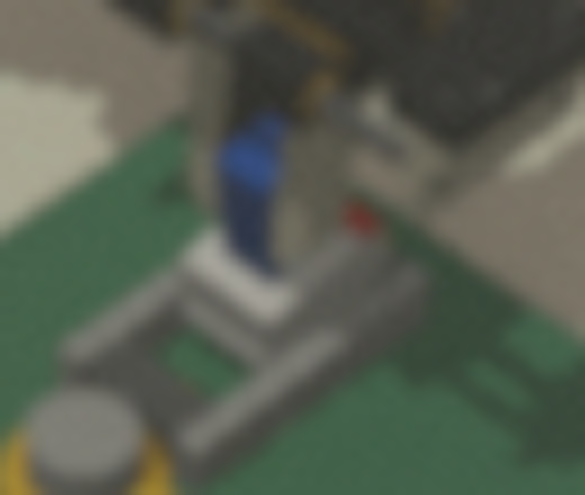

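Shown: the die hangs free (−2.6 N) and well raised, with the red stripe at (362,220). The handle still leans toward the plain end, so the bead slid up the wall instead of turning in the grip. I'll lower it partly back into the bed, then rock it against the red-end wall with a light grip.

>>> apply_moves --series '[{"jaw": 1, "linear": [0, 0, 0.009], "roll": 0}, {"jaw": 1, "linear": [0, 0, 0.018], "roll": 0}, {"jaw": 1, "linear": [0, 0, 0.018], "roll": 0}, {"jaw": 1, "linear": [0.004, 0, 0.018], "roll": 0}, {"jaw": 1, "linear": [0.008, 0, 0.018], "roll": 0}, {"jaw": 1, "linear": [0.0105, 0, 0.018], "roll": 0}, {"jaw": 1, "linear": [0.0105, 0, 0.018], "roll": 0}]' --force 25

```text
t: 16.12
tool_pos: [0.545, 0.1531, 0.0844]
orientation: [1.368, 1.085, -1.388]
force: [-5.7, -5.0, 11.2]
opening: 0.0222
```

Run:
```python
from h import *
go((.5456,.1593,.069),76.6)
```

```text
t 16.125 pos [0.545  0.1531 0.0844] jawang 76.6 F [-5.7 -5.  11.2] M [-0.7   1.1   0.19] open 0.0222 q6 0.43 | lin [ 0.0255 -0.0014 -0.0105] roll deg 0.0 norm 0.002
```

>>> apply_moves --series '[{"jaw": 1, "linear": [-0.002, 0.001, 0], "roll": 0}, {"jaw": 1, "linear": [-0.002, 0.001, -0.003], "roll": 0}, {"jaw": 1, "linear": [-0.002, 0.001, -0.006], "roll": 0}, {"jaw": 1, "linear": [-0.002, 0.001, -0.01], "roll": 0}, {"jaw": 1, "linear": [-0.002, 0.001, -0.014], "roll": 0}, {"jaw": 1, "linear": [-0.002, 0.001, -0.014], "roll": 0}]' --force 10

```text
t: 16.88
tool_pos: [0.5472, 0.1601, 0.0861]
orientation: [1.366, 1.084, -1.39]
force: [-5.9, -7.1, 8.8]
opening: 0.0221
```

```bash
cat >> h.py <<'E'
th=np.radians(-13.4);ex=np.array([np.cos(th),np.sin(th),0]);ey=np.array([-ex[1],ex[0],0])
def loc():
    "TCP offset from the first grasp in press axes, mm, and force there"
    s=read_state();d=(s["tool_pos"]-[.5456,.1593,.069])*1e3
    print("t",s["t"],"d",[round(float(v),1) for v in(d@ex,d@ey,d[2])],"F",[round(float(v),1) for v in(s["force"]@ex,s["force"]@ey,s["force"][2])],"open",s["opening"])
E
python3 - <<'E'
from h import *
loc()
E
```

```text
t 16.875 d [1.4, 1.2, 17.1] F [-4.1, -8.3, 8.8] open 0.022140481808361246
```

>>> apply_moves --series '[{"jaw": 1, "linear": [-0.002, -0.002, -0.003], "roll": 0}, {"jaw": 1, "linear": [-0.003, -0.002, -0.006], "roll": 0}, {"jaw": 1, "linear": [-0.004, -0.002, -0.01], "roll": 0}, {"jaw": 1, "linear": [-0.005, -0.002, -0.013], "roll": 0}, {"jaw": 1, "linear": [-0.005, -0.002, -0.013], "roll": 0}]'

```text
t: 17.5
tool_pos: [0.5482, 0.168, 0.0895]
orientation: [1.366, 1.084, -1.389]
force: [-2.0, -4.5, 3.0]
opening: 0.0217
```

Run:
```python
from h import *
loc()
S=cam("scene")
a=cv2.resize(S[0][145:205,315:380],None,fx=9,fy=9,interpolation=2);cv2.imwrite("pics/p9.png",a)
```

```text
t 17.5 d [0.5, 9.1, 20.5] F [-0.9, -4.8, 3.0] open 0.02171925933826996
```

View pics/p9.png

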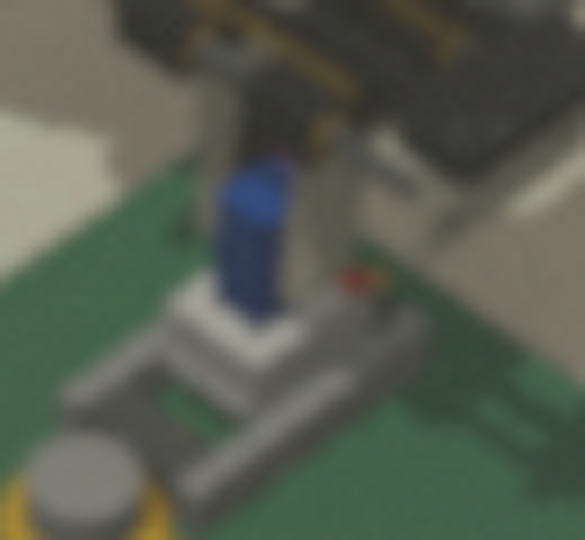

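The crop shows the handle roughly upright, tipping slightly the other way. The red stripe at (358,278) is about 17 mm above its start. I'll rock a little further so the plain end is clearly the higher one.

>>> apply_moves --series '[{"jaw": 1, "linear": [0.002, 0, -0.003], "roll": 0}, {"jaw": 1, "linear": [0.003, -0.001, -0.006], "roll": 0}, {"jaw": 1, "linear": [0.003, -0.001, -0.01], "roll": 0}, {"jaw": 1, "linear": [0.003, -0.001, -0.013], "roll": 0}, {"jaw": 1, "linear": [0.003, -0.001, -0.013], "roll": 0}]'

```text
t: 18.18
tool_pos: [0.5501, 0.1758, 0.0891]
orientation: [1.366, 1.083, -1.388]
force: [-3.5, -5.2, 9.7]
opening: 0.022
```

```bash
cat >> h.py <<'E'
def tilt(save=None):
    "blue handle's lean in the scene image: fit its left edge and the red stripe's centroid"
    S=cam("scene");p=cv2.GaussianBlur(S[0],(0,0),.6).astype(int)[140:205,325:370]
    m=(p[...,0]>1.25*p[...,2])&(p[...,0]>1.25*p[...,1])
    rows=[(v+140,np.nonzero(m[v])[0][0]+325,np.nonzero(m[v])[0][-1]+325,int(m[v].sum())) for v in range(65) if m[v].sum()>=3]
    g=[]
    for v,*_ in rows:  # subpixel centre weighted by blueness
        w=np.clip(p[v-140,:,0]-p[v-140,:,1:].max(1),0,None)*m[v-140];g.append((w@np.arange(325,370))/w.sum())
    k=np.polyfit([r[0] for r in rows],g,1)
    R=(p[...,2]>1.7*p[...,0])&(p[...,2]>1.7*p[...,1]);v,u=np.nonzero(R)
    print("blue rows",rows[0],rows[-1],"centre slope px/row",k[0].round(3),"red n",R.sum(),(u.mean()+325).round(1) if R.any() else None,(v.mean()+140).round(1) if R.any() else None)
    if save:cv2.imwrite(save,S[0])
    return S
E
python3 - <<'E'
from h import *
loc();S=tilt("pics/raw1.png")
S0=cv2.imread("pics/scene0.png")
E
```

```text
t 18.175 d [0.5, 17.1, 20.1] F [-2.2, -5.9, 9.7] open 0.022026438230230764
blue rows (162, np.int64(344), np.int64(346), 3) (177, np.int64(342), np.int64(345), 4) centre slope px/row -0.146 red n 0 None None
```

Run:
```python
from h import *
def edge(im,x0,y0,tag):
    p=cv2.GaussianBlur(im,(0,0),.6).astype(float)
    b=np.clip(p[...,0]-np.maximum(p[...,1],p[...,2]),0,None)
    L=[];V=[]
    for v in range(b.shape[0]):
        r=b[v]
        if r.max()>25:
            k=int(r.argmax());h=r.max()/2
            i=k
            while i>0 and r[i]>h:i-=1
            L.append(i+(h-r[i])/(r[i+1]-r[i]+1e-9)+x0);V.append(v+y0)
    V=np.array(V);L=np.array(L);
    k=np.polyfit(V[2:-2],L[2:-2],1);print(tag,"rows",V[0],V[-1],"left slope",k[0].round(3),"x@mid",np.polyval(k,V.mean()).round(1))
edge(cv2.imread("pics/scene0.png")[160:195,325:365],325,160,"start")
for f,x,y in(("p6",310,140),("p7",315,150),("p8",315,150),("p9",315,145)):
    i=cv2.imread(f"pics/{f}.png")
    s=9
    if f=="p6":i=i[:390,:420];s=6
    i=cv2.resize(i,None,fx=1/s,fy=1/s,interpolation=cv2.INTER_AREA);edge(i[:,8:45],x+8,y,f)
edge(cv2.imread("pics/raw1.png")[150:195,325:365],325,150,"raw1")
# model slopes
S=cam("scene");o=np.array([.5446,.159,.03])
for ph in(.2,.1,0,-.1,-.2):
    c,s=np.cos(ph),np.sin(ph);f=lambda y,z:o+ex*-.011+ey*(y*c-z*s)/1e3+np.array([0,0,(y*s+z*c)/1e3+.015])
    a,b=proj(S,f(-17,30)),proj(S,f(-17,70));print(ph,((b-a)[0]/(b-a)[1]).round(3))
```

```text
start rows 169 176 left slope -0.258 x@mid 337.7
p6 rows 172 177 left slope 0.317 x@mid 333.6
p7 rows 170 176 left slope 0.194 x@mid 336.0
p8 rows 164 171 left slope 0.067 x@mid 339.5
p9 rows 164 170 left slope 0.109 x@mid 339.6
raw1 rows 162 171 left slope -0.114 x@mid 340.7
0.2 0.187
0.1 0.059
0 -0.048
-0.1 -0.14
-0.2 -0.222
```

```bash
cat > fit.py <<'E'
from h import *
C=cam("scene");o=np.array([.5446,.159,.03]);K=6
def face(ph,dx,dy,dz,gz=57.):
    # die turned by ph about the grasp point (height gz above its underside)
    c,s=np.cos(ph),np.sin(ph);P=[]
    for x,z in((-11,27),(11,27),(11,76),(-11,76)):
        y,z=-17,z-gz
        P.append(proj(C,o+ex*(x+dx)/1e3+ey*(y*c-z*s+dy)/1e3+np.array([0,0,(y*s+z*c+gz+dz)/1e3])))
    return np.array(P)
def blu(im):
    p=cv2.GaussianBlur(im,(0,0),.3).astype(np.float32);return np.clip(p[...,0]-np.maximum(p[...,1],p[...,2]),0,30)
def score(B,P):
    m=np.zeros((70*K,70*K),np.float32);cv2.fillPoly(m,[np.int32((P-[315,140]+.5)*K)],1)
    m=cv2.GaussianBlur(cv2.resize(m,(70,70),interpolation=cv2.INTER_AREA),(0,0),1.3)
    b=B[140:210,315:385];w=np.ones_like(b)
    u=int(P[:,0].max()-315)+1;w[:,u:]=0;t=int(P[2:,1].min()-140)+1;w[:t]=0  # ignore the finger's side, the top face
    m,b=m*w,b*w
    return (m*b).sum()/np.sqrt((m*m).sum()*(b*b).sum())
def fit(im,dx,dy,dz,bias,slips=(-4,-2,0,2,4)):
    B=blu(im);r=sorted(((score(B,face(ph,dx,dy,dz+s)+bias),ph,s) for ph in np.arange(-.4,.41,.04) for s in slips),reverse=True)
    return [(round(float(a),3),round(float(b),2),c) for a,b,c in r[:4]]
B=blu(cv2.imread("pics/scene0.png"))
bias=max((score(B,face(0,0,0,0)+[a,b]),a,b) for a in np.arange(-3,3.1,.5) for b in np.arange(-3,3.1,.5));
bias=np.array(bias[1:])
if __name__=="__main__":
    print("bias",bias)
    def old(f,s,x,y,w,h):
        z=np.zeros((400,640,3),np.uint8);z[y:y+h,x:x+w]=cv2.resize(cv2.imread(f)[:h*s,:w*s],(w,h),interpolation=cv2.INTER_AREA);return z
    print("p6",fit(old("pics/p6.png",6,310,140,70,65),-1.9,-14.2,5.2,bias))
    print("p7",fit(old("pics/p7.png",9,315,150,65,55),1.3,-10.1,11.2,bias))
    print("p8",fit(old("pics/p8.png",9,315,150,65,55),.2,5.2,19.8,bias))
    print("p9",fit(old("pics/p9.png",9,315,145,65,60),.5,9.1,20.5,bias))
    print("raw1",fit(cv2.imread("pics/raw1.png"),.5,17.1,20.1,bias))
E
python3 fit.py
```

```text
bias [ 1.5 -3. ]
p6 [(0.858, 0.04, 4), (0.855, -0.0, 4), (0.853, -0.04, 4), (0.847, 0.12, 4)]
p7 [(0.83, 0.04, 4), (0.824, -0.0, 4), (0.823, -0.04, 4), (0.82, 0.12, 4)]
p8 [(0.844, -0.04, 4), (0.843, -0.0, 4), (0.841, -0.08, 4), (0.838, 0.04, 4)]
p9 [(0.937, -0.12, 0), (0.935, -0.08, 0), (0.934, -0.12, -2), (0.932, -0.08, -2)]
raw1 [(0.955, -0.28, -4), (0.954, -0.24, -4), (0.953, -0.32, -4), (0.951, -0.28, -2)]
```

The image fit gives a lean of about −0.25 rad, which agrees with the kinematics: the plain end is roughly 14 mm higher than the red, and both ends are free. Next I'll draw it up clear of the rim. Then I'll level it by resting its underside lightly along one long rim.

>>> apply_moves --series '[{"jaw": 1, "linear": [0, 0, 0], "roll": 0}, {"jaw": 1, "linear": [-0.01, 0, 0.003], "roll": 0}, {"jaw": 1, "linear": [-0.02, 0, 0.006], "roll": 0}, {"jaw": 1, "linear": [-0.03, 0, 0.01], "roll": 0}, {"jaw": 1, "linear": [-0.033, 0, 0.02], "roll": 0}, {"jaw": 1, "linear": [-0.033, 0, 0.0285], "roll": 0}, {"jaw": 1, "linear": [-0.033, 0, 0.0285], "roll": 0}]' --force 20

```text
t: 19.2
tool_pos: [0.546, 0.1589, 0.1089]
orientation: [1.367, 1.083, -1.389]
force: [-0.5, -0.3, -2.9]
opening: 0.022
```

Run:
```python
from fit import *
loc();S=cam("scene");cv2.imwrite("pics/raw2.png",S[0])
s=read_state();d=(s["tool_pos"]-[.5456,.1593,.069])*1e3
print(fit(S[0],d@ex,d@ey,d[2],bias))
```

```text
t 19.25 d [0.5, -0.1, 39.8] F [-0.4, -0.1, -1.7] open 0.02174720361560121
[(0.956, -0.28, -4), (0.953, -0.32, -4), (0.953, -0.24, -4), (0.952, -0.24, -2)]
```

>>> apply_moves --series '[{"jaw": 1, "linear": [0, 0.008, 0], "roll": 0}, {"jaw": 1, "linear": [0, 0.0145, 0], "roll": 0}, {"jaw": 1, "linear": [0, 0.0145, 0], "roll": 0}, {"jaw": 1, "linear": [0.008, 0.0145, 0], "roll": 0}, {"jaw": 1, "linear": [0.014, 0.0145, 0], "roll": 0}, {"jaw": 1, "linear": [0.018, 0.0145, 0], "roll": 0}, {"jaw": 1, "linear": [0.022, 0.0145, 0], "roll": 0}, {"jaw": 1, "linear": [0.022, 0.0145, 0], "roll": 0}]' --force 12

```text
t: 20.3
tool_pos: [0.5543, 0.1571, 0.0954]
orientation: [1.366, 1.083, -1.389]
force: [-0.0, -0.2, -2.8]
opening: 0.0221
```

Run:
```python
from fit import *
loc();S=cam("scene")
s=read_state();d=(s["tool_pos"]-[.5456,.1593,.069])*1e3
print(fit(S[0],d@ex,d@ey,d[2],bias))
```

```text
t 20.35 d [9.0, -0.1, 26.6] F [0.5, 0.4, -1.6] open 0.022096780801216038
[(0.957, -0.28, -4), (0.953, -0.24, -4), (0.953, -0.32, -4), (0.952, -0.36, -4)]
```

>>> apply_moves --series '[{"jaw": 1, "linear": [0.003, 0, 0], "roll": 0}, {"jaw": 1, "linear": [0.006, 0, 0], "roll": 0}, {"jaw": 1, "linear": [0.006, 0, 0], "roll": 0}]'

```text
t: 20.78
tool_pos: [0.5543, 0.1571, 0.0919]
orientation: [1.366, 1.083, -1.389]
force: [-0.1, 0.1, -3.0]
opening: 0.0218
```

Run:
```python
from h import *
loc()
```

```text
t 20.775 d [9.0, -0.2, 22.9] F [-0.1, 0.0, -3.0] open 0.021814290489008917
```

>>> apply_moves --series '[{"jaw": 1, "linear": [0.004, 0, 0], "roll": 0}, {"jaw": 1, "linear": [0.008, 0, 0], "roll": 0}, {"jaw": 1, "linear": [0.01, 0, 0], "roll": 0}, {"jaw": 1, "linear": [0.01, 0, 0], "roll": 0}]'

```text
t: 21.28
tool_pos: [0.5546, 0.1569, 0.0881]
orientation: [1.367, 1.083, -1.388]
force: [-7.8, -2.1, 13.9]
opening: 0.0218
```

Run:
```python
from fit import *
loc();S=cam("scene");cv2.imwrite("pics/raw3.png",S[0])
s=read_state();d=(s["tool_pos"]-[.5456,.1593,.069])*1e3
print(fit(S[0],d@ex,d@ey,d[2],bias,(0,2,4,6,8,10,12)))
print(fit(S[0],d@ex,d@ey,d[2],np.array([1.,-.5]),(-4,-2,0,2,4,6,8,10,12)))
```

```text
t 21.325 d [9.4, -0.2, 19.1] F [-8.3, -4.1, 14.3] open 0.02187664655026533
[(0.945, -0.24, 0), (0.943, -0.28, 0), (0.942, -0.2, 0), (0.938, -0.32, 0)]
[(0.955, -0.32, 6), (0.954, -0.28, 6), (0.953, -0.36, 6), (0.953, -0.28, 8)]
```

>>> apply_moves --series '[{"jaw": 1, "linear": [-0.002, 0, 0], "roll": 0}, {"jaw": 1, "linear": [0.002, 0, 0], "roll": 0}, {"jaw": 1, "linear": [0.005, 0, 0], "roll": 0}, {"jaw": 1, "linear": [0.007, 0, 0], "roll": 0}, {"jaw": 1, "linear": [0.007, 0, 0], "roll": 0}]' --force 6

```text
t: 22.0
tool_pos: [0.5553, 0.1571, 0.0849]
orientation: [1.368, 1.082, -1.387]
force: [-2.3, -0.6, 6.8]
opening: 0.0219
```

Run:
```python
from fit import *
loc();S=cam("scene");cv2.imwrite("pics/raw4.png",S[0])
s=read_state();d=(s["tool_pos"]-[.5456,.1593,.069])*1e3
print(fit(S[0],d@ex,d@ey,d[2],np.array([1.,-.5]),(-4,-2,0,2,4,6,8,10,12)))
```

```text
t 22.05 d [9.9, 0.1, 15.9] F [-3.0, -1.0, 7.2] open 0.02204005594461582
[(0.952, -0.32, 8), (0.952, -0.28, 8), (0.951, -0.28, 10), (0.95, -0.24, 10)]
```

Run:
```python
from fit import *
im=cv2.imread("pics/raw4.png");x0,y0,w,s=318,142,62,9
a=cv2.resize(im[y0:y0+w,x0:x0+44],None,fx=s,fy=s,interpolation=2);b=a.copy()
def draw(ph,sl,col,gz=57.,d=(9.9,.1,15.9)):
    c,sn=np.cos(ph),np.sin(ph)
    def pt(x,y,z):
        z=z-(gz-sl); return (proj(C,o+ex*(x+d[0])/1e3+ey*(y*c-z*sn+d[1])/1e3+np.array([0,0,(y*sn+z*c+gz+d[2])/1e3]))-[x0,y0]+.5)*s
    for hx,hy,zs in((20,27,(0,26)),(11,17,(26,76))):
        for z in zs: cv2.polylines(b,[np.int32([pt(i*hx,j*hy,z) for i,j in((1,1),(1,-1),(-1,-1),(-1,1))])],True,col,1)
        for i,j in((1,1),(1,-1),(-1,-1)): cv2.line(b,*[tuple(int(v) for v in pt(i*hx,j*hy,z)) for z in zs],col,1)
draw(0,6,(0,255,255));draw(-.28,14,(255,0,255))
cv2.imwrite("pics/p10.png",np.hstack([a,b]))
```

```text
(no output)
```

View pics/p10.png

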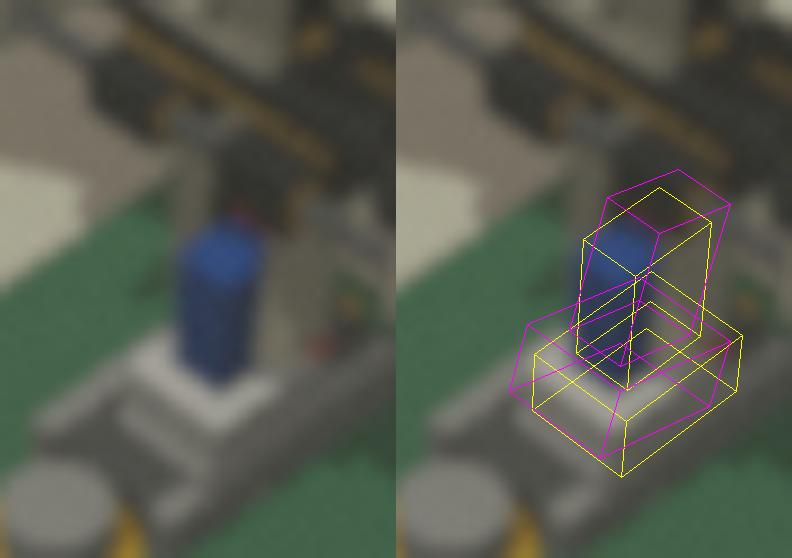

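The last picture shows the die level. The handle's left edge is vertical at x≈180, and the shoulder's left corner at (135,350) fits the level (yellow) outline, not the tilted (magenta) one. I can't tell from this how far it tilted in the earlier frames, so I'll compare those numerically.

Run:
```python
from fit import *
def old(f,s,x,y,w,h):
    z=np.zeros((400,640,3),np.uint8);z[y:y+h,x:x+w]=cv2.resize(cv2.imread(f)[:h*s,:w*s],(w,h),interpolation=cv2.INTER_AREA);return z
ims={"start":cv2.imread("pics/scene0.png"),"p8":old("pics/p8.png",9,315,150,65,55),"p9":old("pics/p9.png",9,315,145,65,60)}
for k in "1234":ims["raw"+k]=cv2.imread(f"pics/raw{k}.png")
for n,im in ims.items():
    p=im.astype(float);b=p[...,0]-p[...,2]   # blue minus red
    L=[];V=[];W=[]
    for v in range(150,195):
        r=b[v,325:362];k=int(r.argmax())
        if r[k]<22:continue
        h=r[k]/2;i=k
        while i>0 and r[i]>h:i-=1
        L.append(325+i+(h-r[i])/(r[i+1]-r[i]));V.append(v);W.append(r[k])
    V=np.array(V);L=np.array(L)
    sel=slice(len(V)//3,len(V)-1);k=np.polyfit(V[sel],L[sel],1)
    R=(p[...,2]>1.5*p[...,0])&(p[...,2]>1.5*p[...,1])&(p[...,2]>50);q=[(v,u) for v,u in zip(*np.nonzero(R)) if 150<v<190 and 340<u<365]
    q=np.array(q) if q else np.zeros((1,2))
    print(n,"rows",V[0],V[-1],"slope",k[0].round(3),"L",L.round(1).tolist(),"red",len(q),q.mean(0).round(1))
```

```text
start rows 169 185 slope 0.033 L [339.1, 338.5, 337.4, 336.7, 336.7, 337.0, 337.3, 336.4, 335.9, 336.2, 336.5, 336.6, 336.7, 336.7, 336.9, 337.5, 338.2] red 21 [172.2 347.7]
p8 rows 163 177 slope 0.036 L [342.6, 341.6, 340.1, 339.6, 339.3, 339.4, 339.9, 340.3, 340.1, 339.7, 339.6, 339.7, 340.1, 340.2, 340.5] red 3 [173.7 354.3]
p9 rows 163 179 slope -0.002 L [341.6, 340.6, 339.9, 339.5, 339.5, 339.8, 339.9, 339.2, 338.6, 338.1, 338.2, 338.5, 338.8, 339.1, 339.3, 340.1, 341.1] red 1 [176. 354.]
raw1 rows 162 178 slope -0.019 L [343.0, 341.7, 340.8, 340.7, 340.8, 340.8, 340.3, 339.6, 339.3, 339.1, 339.0, 339.2, 339.5, 339.7, 339.9, 340.6, 341.6] red 2 [160.  347.5]
raw2 rows 159 176 slope 0.009 L [339.1, 338.1, 337.3, 336.8, 336.8, 336.9, 336.9, 335.8, 335.3, 335.1, 335.1, 335.2, 335.3, 335.5, 335.7, 335.9, 336.6, 337.6] red 1 [158. 344.]
raw3 rows 166 183 slope 0.046 L [341.1, 340.1, 339.3, 338.7, 338.4, 338.5, 338.5, 337.7, 337.0, 336.8, 336.8, 337.1, 337.5, 337.6, 337.6, 337.8, 338.7, 339.7] red 1 [0. 0.]
raw4 rows 167 183 slope 0.032 L [340.5, 339.5, 338.6, 338.1, 338.2, 338.3, 337.9, 337.1, 336.9, 336.9, 337.1, 337.5, 337.7, 337.7, 337.7, 338.4, 339.4] red 1 [0. 0.]
```

>>> apply_moves --series '[{"jaw": 1, "linear": [0.002, 0, 0], "roll": 0}, {"jaw": 1, "linear": [0.004, 0, 0], "roll": 0}, {"jaw": 1, "linear": [0.004, 0, 0], "roll": 0}]' --force 5

```text
t: 22.58
tool_pos: [0.5554, 0.1574, 0.0831]
orientation: [1.368, 1.082, -1.386]
force: [-3.4, 0.1, 5.8]
opening: 0.0221
```

Run:
```python
from h import *
loc();S=cam("scene");cv2.imwrite("pics/raw5.png",S[0])
```

```text
t 22.575 d [10.0, 0.5, 14.1] F [-3.4, -0.7, 5.8] open 0.02214938238987767
```

>>> apply_moves --series '[{"jaw": 1, "linear": [0, 0, 0], "roll": 0}, {"jaw": 1, "linear": [0, 0, 0], "roll": 0}, {"jaw": 1, "linear": [-0.008, 0, 0], "roll": 0}, {"jaw": 1, "linear": [-0.016, 0, 0], "roll": 0}, {"jaw": 1, "linear": [-0.0235, 0, 0], "roll": 0}, {"jaw": 1, "linear": [-0.0235, -0.008, 0], "roll": 0}, {"jaw": 1, "linear": [-0.0235, -0.0165, 0], "roll": 0}, {"jaw": 1, "linear": [-0.0235, -0.0165, 0], "roll": 0}, {"jaw": 1, "linear": [-0.0235, -0.0165, 0], "roll": 0}]' --force 40

```text
t: 23.75
tool_pos: [0.5457, 0.1599, 0.0971]
orientation: [1.368, 1.082, -1.386]
force: [-0.5, 0.3, -2.6]
opening: 0.0216
```

```bash
cat > edge.py <<'E'
from fit import *
from scipy.optimize import least_squares
def prof(im):
    b=im[...,0].astype(float)-im[...,2];out=[]
    for v in range(150,192):
        r=b[v,322:362];k=int(r.argmax())
        if r[k]<22:continue
        h=r[k]/2;i=k
        while i>0 and r[i]>h:i-=1
        out.append((v,322+i+(h-r[i])/(r[i+1]-r[i])))
    return np.array(out)
def corner(P):  # vertical extent of the blue and mean left edge top/bottom
    n=len(P);return P[0,0],P[-1,0],P[4:7,1].mean(),P[n-7:n-4,1].mean()
if __name__=="__main__":
    loc()
    S=cam("scene");cv2.imwrite("pics/raw6.png",S[0])
    for n in("scene0","raw4","raw5","raw6"):print(n,[round(float(v),2) for v in corner(prof(cv2.imread(f"pics/{n}.png")))])
    def lm(d,ph=0,z=0):
        c,s=np.cos(ph),np.sin(ph);f=lambda x,y,zz:proj(C,o+ex*(x+d[0])/1e3+ey*(y*c-zz*s+d[1])/1e3+np.array([0,0,(y*s+zz*c+z)/1e3]))
        return f(-11,-17,66).round(2),f(-11,-17,36).round(2)
    for t,a in(("start",((0,0,0),0,0)),("now level z36",((0,0,0),0,36)),("now y-5",((0,-5,0),0,36)),("now ph-.1",((0,0,0),-.1,36)),("raw5 level",((10,0,0),0,22))):print(t,*lm(*a))
E
python3 edge.py
```

```text
t 23.8 d [0.0, 0.6, 28.1] F [-0.1, -0.5, -1.8] open 0.021614200606225407
scene0 [169.0, 185.0, 336.99, 336.59]
raw4 [167.0, 183.0, 338.16, 337.4]
raw5 [166.0, 183.0, 338.21, 337.44]
raw6 [161.0, 178.0, 335.85, 334.77]
start [335.31 174.58] [334.96 181.94]
now level z36 [335.76 165.31] [335.39 173.07]
now y-5 [334.49 166.18] [334.15 173.94]
now ph-.1 [337.46 163.79] [336.31 172.05]
raw5 level [338.16 170.78] [337.74 178.38]
```

The die is now clear, level (it settled flat on the rim) and held. However, the contact heights while levelling leave it unclear how much higher the plain end got. With 32 s left I'll repeat the second rock unmistakably, by lowering the plain end lightly onto the plain-end rim with a soft grip.

>>> apply_moves --series '[{"jaw": 1, "linear": [0, 0, 0.006], "roll": 0}, {"jaw": 1, "linear": [0, 0, 0.0115], "roll": 0}, {"jaw": 1, "linear": [0.01, 0, 0.0115], "roll": 0}, {"jaw": 1, "linear": [0.018, 0, 0.0115], "roll": 0}, {"jaw": 1, "linear": [0.023, 0, 0.0115], "roll": 0}, {"jaw": 1, "linear": [0.027, 0, 0.0115], "roll": 0}, {"jaw": 1, "linear": [0.03, 0, 0.0115], "roll": 0}, {"jaw": 1, "linear": [0.033, 0, 0.0115], "roll": 0}, {"jaw": 1, "linear": [0.033, 0, 0.0115], "roll": 0}]' --force 10

```text
t: 24.98
tool_pos: [0.5452, 0.1547, 0.0794]
orientation: [1.371, 1.083, -1.383]
force: [-3.8, 5.6, 7.6]
opening: 0.0226
```

Run:
```python
from edge import *
loc();S=cam("scene");cv2.imwrite("pics/raw7.png",S[0])
print([round(float(v),2) for v in corner(prof(S[0]))])
```

```text
t 25.025 d [0.7, -4.6, 10.4] F [-4.1, 5.2, 8.5] open 0.022047006608862815
[166.0, 183.0, 335.06, 333.5]
```

>>> apply_moves --series '[{"jaw": 1, "linear": [-0.008, 0, 0], "roll": 0}, {"jaw": 1, "linear": [-0.014, 0, 0.004], "roll": 0}, {"jaw": 1, "linear": [-0.014, 0, 0.012], "roll": 0}, {"jaw": 1, "linear": [-0.014, 0, 0.018], "roll": 0}, {"jaw": 1, "linear": [-0.014, 0, 0.018], "roll": 0}, {"jaw": 1, "linear": [-0.008, 0, 0.018], "roll": 0}, {"jaw": 1, "linear": [-0.003, 0, 0.018], "roll": 0}, {"jaw": 1, "linear": [0, 0, 0.018], "roll": 0}, {"jaw": 1, "linear": [0, 0, 0.018], "roll": 0}]' --force 10

```text
t: 26.2
tool_pos: [0.5427, 0.1446, 0.0799]
orientation: [1.371, 1.084, -1.382]
force: [-2.5, 0.7, 2.8]
opening: 0.022
```

Run:
```python
from edge import *
loc();S=cam("scene");cv2.imwrite("pics/raw8.png",S[0])
print([round(float(v),2) for v in corner(prof(S[0]))])
```

```text
t 26.25 d [0.6, -15.0, 10.9] F [-3.2, 0.9, 4.1] open 0.021773544450051894
[168.0, 184.0, 332.1, 330.7]
```

>>> apply_moves --series '[{"jaw": 1, "linear": [0.003, -0.001, 0], "roll": 0}, {"jaw": 1, "linear": [0.006, -0.001, 0], "roll": 0}, {"jaw": 1, "linear": [0.009, -0.001, 0], "roll": 0}, {"jaw": 1, "linear": [0.009, -0.001, 0], "roll": 0}]' --force 10

```text
t: 26.8
tool_pos: [0.5431, 0.1461, 0.0763]
orientation: [1.374, 1.084, -1.379]
force: [-4.3, 6.5, 9.9]
opening: 0.0221
```

Run:
```python
from edge import *
loc();S=cam("scene");cv2.imwrite("pics/raw9.png",S[0])
print([round(float(v),2) for v in corner(prof(S[0]))],prof(S[0])[:,1].round(1))
```

```text
t 26.85 d [0.7, -13.4, 7.3] F [-5.6, 4.7, 10.6] open 0.021816873334247904
[168.0, 184.0, 332.88, 331.43] [334.  333.3 333.2 333.1 333.3 332.9 332.5 332.4 331.9 331.5 331.2 331.4
 331.7 331.8 332.  332.8 333.5]
```

The softer press mostly slid the pads up the handle, so I won't force it further. Images and kinematics agree that the in-bed rock left the plain end about 5–8 mm above the red. Now I'll level properly: rest the die along the long rim with minimal grip until the fingertips sit on its shoulder.

>>> apply_moves --series '[{"jaw": 1, "linear": [0, 0, 0], "roll": 0}, {"jaw": 1, "linear": [0, 0, 0], "roll": 0}, {"jaw": 1, "linear": [-0.01, 0, 0], "roll": 0}, {"jaw": 1, "linear": [-0.02, 0, 0], "roll": 0}, {"jaw": 1, "linear": [-0.03, 0, -0.005], "roll": 0}, {"jaw": 1, "linear": [-0.03, 0.009, -0.018], "roll": 0}, {"jaw": 1, "linear": [-0.03, 0.0175, -0.028], "roll": 0}, {"jaw": 1, "linear": [-0.03, 0.0175, -0.028], "roll": 0}, {"jaw": 1, "linear": [-0.02, 0.0175, -0.028], "roll": 0}, {"jaw": 1, "linear": [-0.012, 0.0175, -0.028], "roll": 0}, {"jaw": 1, "linear": [-0.012, 0.0175, -0.028], "roll": 0}]' --force 20

```text
t: 28.28
tool_pos: [0.5564, 0.1598, 0.0825]
orientation: [1.373, 1.085, -1.381]
force: [0.4, -0.0, -1.7]
opening: 0.0219
```

Run:
```python
from edge import *
loc();S=cam("scene");cv2.imwrite("pics/raw10.png",S[0])
print([round(float(v),2) for v in corner(prof(S[0]))])
```

```text
t 28.325 d [10.7, 3.2, 13.9] F [0.1, -0.6, -2.6] open 0.02206085514954791
[166.0, 181.0, 339.65, 338.14]
```

>>> apply_moves --series '[{"jaw": 1, "linear": [0.003, 0, 0], "roll": 0}, {"jaw": 1, "linear": [0.006, 0, 0], "roll": 0}, {"jaw": 1, "linear": [0.006, 0, 0], "roll": 0}]' --force 5

```text
t: 28.75
tool_pos: [0.5574, 0.1597, 0.0808]
orientation: [1.374, 1.083, -1.379]
force: [-2.8, -2.7, 5.2]
opening: 0.0221
```

Run:
```python
from edge import *
loc();S=cam("scene");print([round(float(v),2) for v in corner(prof(S[0]))])
```

```text
t 28.8 d [11.4, 3.1, 11.8] F [-3.2, -2.7, 4.9] open 0.02234039083529214
[166.0, 182.0, 339.75, 338.42]
```

>>> apply_moves --series '[{"jaw": 1, "linear": [0.003, -0.001, 0], "roll": 0}, {"jaw": 1, "linear": [0.006, -0.001, 0], "roll": 0}, {"jaw": 1, "linear": [0.008, -0.001, 0], "roll": 0}, {"jaw": 1, "linear": [0.008, -0.001, 0], "roll": 0}]' --force 3

```text
t: 29.35
tool_pos: [0.5579, 0.1587, 0.0783]
orientation: [1.374, 1.08, -1.378]
force: [-5.6, -7.2, 13.2]
opening: 0.0217
```

Run:
```python
from edge import *
loc();S=cam("scene");cv2.imwrite("pics/raw11.png",S[0]);print([round(float(v),2) for v in corner(prof(S[0]))],prof(S[0])[:,1].round(1))
```

```text
t 29.4 d [12.0, 2.3, 9.2] F [-4.5, -7.0, 12.7] open 0.022346790102552166
[167.0, 183.0, 338.77, 337.93] [341.4 340.1 339.1 338.5 338.7 339.  338.7 338.  337.7 337.6 337.8 338.
 338.  338.2 338.3 338.8 339.8]
```

The fingertips now bear on the shoulder: TCP is 26.3 mm above the rim against a 26 mm shoulder, so the die is seated level. I'll grip firmly, lift 14 mm, and centre it, correcting for the die sitting about 6 mm toward −y in the grip.

>>> apply_moves --series '[{"jaw": 1, "linear": [0, 0, 0], "roll": 0}, {"jaw": 1, "linear": [0, 0, 0], "roll": 0}, {"jaw": 1, "linear": [0, 0, 0], "roll": 0}, {"jaw": 1, "linear": [-0.008, 0, 0], "roll": 0}, {"jaw": 1, "linear": [-0.016, 0, 0], "roll": 0}, {"jaw": 1, "linear": [-0.024, 0, 0], "roll": 0}, {"jaw": 1, "linear": [-0.024, -0.01, -0.004], "roll": 0}, {"jaw": 1, "linear": [-0.024, -0.019, -0.007], "roll": 0}, {"jaw": 1, "linear": [-0.024, -0.019, -0.007], "roll": 0}, {"jaw": 1, "linear": [-0.024, -0.019, -0.007], "roll": 0}]' --force 40

```text
t: 30.7
tool_pos: [0.5475, 0.1656, 0.0924]
orientation: [1.374, 1.081, -1.378]
force: [0.4, -0.2, -3.5]
opening: 0.0221
```

Run:
```python
from edge import *
loc();S=cam("scene");cv2.imwrite("pics/raw12.png",S[0]);print([round(float(v),2) for v in corner(prof(S[0]))],prof(S[0])[:,1].round(1))
for t,a in(("y0",(0,0,36)),("y-5",(0,-5,36))):
    print(t,[(proj(C,o+ex*(-11+a[0])/1e3+ey*(-17+a[1])/1e3+np.array([0,0,(z+a[2])/1e3]))+[1.65,0]).round(2) for z in(66,36)])
# where the die shows in the first top picture vs now: white plug / red pixels, and pin head still in place
p=S[0].astype(int);R=(p[...,2]>1.5*p[...,0])&(p[...,2]>1.5*p[...,1])&(p[...,2]>50)
for b in((290,185,20,18),(340,150,30,40)):
    x,y,w,h=b;v,u=np.nonzero(R[y:y+h,x:x+w]);print("red",len(u),(u.mean()+x).round(1) if len(u) else 0,(v.mean()+y).round(1) if len(u) else 0)
print("pin head expected",proj(C,(.4835,.03,.087)))
```

```text
t 30.75 d [0.5, 6.5, 23.5] F [0.5, -0.2, -3.0] open 0.02157496279965476
[160.0, 177.0, 336.97, 336.09] [339.9 338.8 337.7 337.  336.8 337.1 337.  336.4 335.9 335.9 335.9 335.7
 336.1 336.5 336.6 336.8 337.3 338.4]
y0 [array([337.41, 165.31]), array([337.04, 173.07])]
y-5 [array([336.14, 166.18]), array([335.8 , 173.94])]
red 65 298.6 194.7
red 0 0 0
pin head expected [298.86104927 195.60759989]
```

>>> apply_moves --series '[{"jaw": 1, "linear": [0, -0.001, -0.003], "roll": 0}, {"jaw": 1, "linear": [0, -0.001, -0.003], "roll": 0}, {"jaw": 1, "linear": [0, -0.001, -0.003], "roll": 0}, {"jaw": 1, "linear": [0, -0.001, -0.003], "roll": 0}, {"jaw": 1, "linear": [0, -0.001, -0.003], "roll": 0}, {"jaw": 1, "linear": [0, -0.001, -0.003], "roll": 0}]'

```text
t: 31.55
tool_pos: [0.5475, 0.1674, 0.0925]
orientation: [1.374, 1.08, -1.378]
force: [0.1, -0.4, -1.9]
opening: 0.0216
```

Run:
```python
from edge import *
loc();S=cam("scene");print([round(float(v),2) for v in corner(prof(S[0]))]);print(abs(read_state()["dq"]).max())
print(close_job())
```

```text
t 31.6 d [0.0, 8.3, 23.5] F [0.2, -0.5, -3.1] open 0.021715937549853164
[160.0, 176.0, 337.33, 336.27]
0.0006794785343832513
the job is handed in; nothing more can be done
None
```

I handed the job in at 31.6 s: the pin is home and released, and the die is held about 14 mm above the rim. I'm least sure how far the die tipped in the second rock.

- **Pin:** it went down until its head met the yellow tail with about 19 N. The picture after release showed no shank, and the head was still in place in the last camera check.
- **First rock:** the red end came up about 12 mm while the plain end stayed down; pictures and hand movement agreed.
- **Second rock:** on the first push the bead slid up the wall without turning. After I tried again with a lighter grip, the plain end was higher, but only by about 5–8 mm; one contact check suggested as little as 0–4 mm. I tried to rock it further on the rim, but the fingers only slid up the handle.
- **Levelling:** the die slid about 12 mm up and 6–8 mm along in the grip. I levelled it twice by resting it on the bed's long rim; the second time the fingertips also sat on its shoulder. Doing this meant moving it sideways over the bed and back.
- **Final hold:** the arm is still, and the load on the wrist (3.1 N) matches the die's weight. It is centred over the bed to about 3 mm. The last lean reading was up to 0.08 rad off vertical. Some of that is probably camera bias, because a similar lean showed when the die was resting flat on the rim.

I had used all 12 pictures, so I checked the final pose only with numbers from the camera and the arm. I didn't check the bystander objects at the end.

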